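# Slide the organizer's upper tier home past its spring catch

### The job

On top of the clear four-drawer organizer, press the steel plate of the spring catch fully down with the fingertips and, while holding it down, gently push the small parts tray by its side tab along the rails, over the catch, until it is fully home against the end stop and the catch has sprung back up behind it. Only press and push: do not grip or lift the tray. Leave the bowl, tin, mallet and scraper alone, and finish clear of everything.

Things in the scene. Friction and masses are not known exactly. Their poses are not given: they have to be found in the camera images.
- organizer: clear plastic four-drawer organizer, fixed to the bench, 165 x 330 x 110 mm (x, y, z); origin at the centre of its underside, z up, +y is the direction in which the tray must be pushed, drawer fronts face -x. Its flat white top deck is 110 mm above the origin; beside the rails (x = -82 to -8 mm) it carries only the catch's press plate
- lane (a point): middle of the lane on the deck, organizer (30, 0, 110) mm. Two low aluminium rails run along y on both sides: outer faces 38 mm either side of this point, 11 mm tall, 326 mm long; their lips overlap the tray's base flanges, so that the tray can only slide along y
- end_stop (a point): centre of the face of the end stop that closes the lane at +y, organizer (30, 149, 121) mm; a bar 12 mm thick, 22 mm tall
- tray: upper tier: open grey plastic parts tray, loose in the rails, about 0.25 kg. Base 60 x 130 mm (x, y), 48 mm tall; origin at the centre of its underside, on the deck; axes parallel to the organizer's. Front end at tray y = +65, rear end at -65 mm. Starts with its front 8 to 30 mm short of the nib. Fully home its front touches the end stop: origin at organizer y = +84 mm. Slides with 1 to 5 N
- tray_tab (a point): the face to push, looking to -y: rear face of the tray's push tab, at tray (-61, 55, 37) mm. The tab is an upright plate at the tray's front end that sticks out sideways (to -x) over the catch's press plate: tray x = -24 to -87, y = +55 to +65, z = 26 to 48 mm
- catch (a joint): spring catch, m: 0 = up (locking), 0.014 = fully down. Plate and nib are one part, moving straight down. 3 N starts it, 6 N holds it down; it springs up when let go. The tray passes only with the catch over 9 mm down; once its front is over the nib the tray keeps the catch down, until the tray's rear end has passed (3.5 mm before home)
- catch_plate (a point): centre of the top face of the catch's steel press plate, moves with the catch: flat, 40 x 105 mm (x, y), 6 mm thick, beside the rail; organizer x = -51 to -11 mm, y = -95 to +10 mm; its top is 22 mm above the deck when up, 8 mm when fully down. It may be pressed anywhere, and a fingertip can slide along it
- catch_nib (a point): top of the catch's nib, a steel block 20 x 10 mm (x, y) in the middle of the lane, centred at organizer (30, 10) mm; it stands 9 mm above the deck when up and blocks the tray; moves with the catch
- bowl: blue ceramic mixing bowl, 124 mm across, 55 mm tall, bystander; origin at the centre of its underside
- tin: closed metal tin, 84 mm across, 85 mm tall, bystander; origin at the centre of its underside
- mallet: beige rubber mallet lying on the bench, 263 mm long along its x, head 85 mm wide and 56 mm tall at +x, bystander; origin on the bench under its handle
- scraper: steel putty scraper with wooden handle lying on the bench, 180 mm long along its x, blade 70 mm wide at +x, 16 mm tall, bystander; origin on the bench where handle meets blade
Things that resemble listed ones, but are neither listed nor needed, are in the scene too. What is shaped like the tray but red is not meant.

How it is judged:
By the outcome, as a careful person would: the job done as asked, in the order asked, and still so for the second after the job is handed in, with the robot touching nothing.
It also fails if it takes over 48 s, if anything falls off the work surface, if the arm or the gripper's body presses on something with over 40 N, if the wrist force passes 120 N, or if a joint passes its speed limit or range.

### The arm

A 6-joint arm with a two-finger parallel gripper is mounted at the origin on the work surface. World frame = base frame: x ahead of the robot, y to its left, z up, the work surface at z = 0. Lengths are in mm, angles in rad, forces in N, time in s.
With the tool pointing down it reaches from about 400 to 925 mm from the base axis. Payload 12.5 kg.
Tool frame: the origin (TCP) lies on the mounting face of the last link; the fingertips stand 190 mm ahead of it and the grasp point (between the pads) lies 171 mm ahead of it (env.grasp_offset is the distance from the TCP to the grasp point, in mm); z points along the fingers, y is the direction in which the jaws open and shut (so a half turn about z gives the same grasp; the last joint's range is limited). The gripper opens to 95 mm and grips with 3 to 60 N. Pads are 20 mm wide; open, the fingers measure 119 mm over their backs; the gripper's body (75 mm by 180 mm) begins 59 mm behind the grasp point.
Start: joints at [1.198, 0.491, 1.559, -0, 1.092, -0.106], TCP at [164.755, 602.894, 404.761] pointing down, gripper open.
Joint ranges: [-3.1, 3.1], [-0.84, 2.19], [0.05, 2.79], [-1.13, 4.28], [0.06, 2.93], [-2.69, 2.69]. Speed limits (rad/s): [2.22, 2.22, 2.79, 3.14, 3.14, 3.14].

### API

Orientations are given as [roll, pitch, yaw] about the fixed x, y, z axes, in that order (R = Rz(yaw) Ry(pitch) Rx(roll)).
In Python, from cell import env, viewer gives the robot as it stands.
- The arm moves only by the tool play_rows, never from a script. Its argument "increments" is a list of rows, each an object of numbers: "dx", "dy", "dz": the shift along the tool's x, y, z in mm; "rx", "ry", "rz": the turn, a rotation vector about the tool's x, y, z in units of 6 degrees (1.0 is 6 degrees). A call has 1 to 8 rows; each row is the pose to reach, as a shift and turn from the pose measured when the call began, along the tool's axes at that moment; what a row does not reach only later rows make up. A row lasts 1/12 s, in which the tool goes at most 41.7 mm and 7.16 degrees, less where a joint would pass 70% of its speed; a pose out of reach is approached as far as the arm can. A call with a gripper value outside its range is refused whole. "fingers" is the opening, from 0 (shut) to 1 (fully open), set as the call begins (left out, the last holds). The fingers move at their own pace and stop on an object; the grip force is fixed at half the most. Time passes only in rows, so rows that repeat a pose let the fingers close. It gives the time, the measured TCP pose, the force and the opening at its end, in the units of the state.
- env.state(): the state, without advancing time (a new reading comes with each control period).
- viewer.read_camera(name): name is "scene" or "side" or "wrist"; returns a dict with "image" (480x640x3 uint8, red, green, blue), "fx", "fy", "cx", "cy" (pixels), "rvec" (rotation vector, rad) and "tvec" (3), from world to camera coordinates, as OpenCV has them. Camera axes: x right, y down, z forward; pixel columns grow to the right and rows downward; lengths in mm; the calibration is good to about 2 mm. A picture is of the moment at which its call begins. There is no depth.
- env.job_done(): hands the job in, once; it reports no verdict.
The state is a dict: "t": time; "joints": joint angles; "qvel": joint speeds; "tau": joint torques, N m; "eef_pos": TCP position; "tcp_rot": TCP orientation; "ft_force": force on the tool from outside, world axes, zero at the start; "moment": the same for the moment, N m; "opening": opening from 0.0 (shut) to 1.0 (fully open).
Only numpy, scipy, OpenCV 4.12 (cv2) and the standard library are available. Lean on these libraries where they do the work, as an engineer would, in place of code of your own. Each camera call takes 0.05 s, during which the arm holds its last target.

## Working session

There is one attempt and no reset: what is moved stays moved. The work goes in short steps, Python scripts to look and compute and a tool call to move; the robot and the scene stay as the last step left them, time stands still between calls to the robot, and variables do not carry over. Pictures are saved under pics/ and viewed, and the job is handed in when it is done.

Besides the shell and the picture viewer there is one more tool, called after "Emit:" as a command line: name --argument value ..., lists and objects as JSON in quotes. play_rows: Moves the arm, as the interface text tells. Its arguments: {"type":"object","properties":{"increments":{"type":"array","items":{"type":"object","properties":{"dx":{"type":"number"},"dy":{"type":"number"},"dz":{"type":"number"},"rx":{"type":"number"},"ry":{"type":"number"},"rz":{"type":"number"}}}},"fingers":{"type":"number"}},"required":["increments"]}

```bash
ls; mkdir -p pics
python3 - <<'E'
from cell import env, viewer
import cv2
print(env.state())
for n in ["scene","side","wrist"]:
    c=viewer.read_camera(n)
    cv2.imwrite(f"pics/{n}0.png",c["image"][:,:,::-1])
    print(n,{k:v for k,v in c.items() if k!="image"})
E
```

```text
pics
{'t': 0.0, 'joints': array([ 1.19842825e+00,  4.91572608e-01,  1.55947021e+00,  1.02701908e-05,
        1.09169002e+00, -1.05623346e-01]), 'qvel': array([-0.00080433, -0.00089598, -0.00108241, -0.00103513,  0.0012612 ,
        0.00075212]), 'tau': array([-7.38788476e-04, -6.12657881e+01, -2.58186579e+01,  6.91428920e-02,
        4.83929529e-02, -1.20214281e-04]), 'eef_pos': array([164.72376099, 602.86507909, 404.14636845]), 'tcp_rot': array([-3.14045978e+00, -1.29264622e-04,  2.87484311e+00]), 'ft_force': array([ 0.45008964,  0.64104108, -0.07893047]), 'moment': array([ 0.05625079, -0.02226728, -0.01917415]), 'opening': 1.0021978477326368}
scene {'fx': 453.45299592407105, 'fy': 453.45299592407105, 'cx': 321.8839268118187, 'cy': 243.33387851983665, 'rvec': array([ 1.93057504,  1.03897815, -0.57346898]), 'tvec': array([-323.47930007, -120.88565035, 1321.63411162])}
side {'fx': 448.0297264560421, 'fy': 448.0297264560421, 'cx': 317.31769957448023, 'cy': 240.6266497235535, 'rvec': array([ 2.33489193, -0.30708501,  0.14828149]), 'tvec': array([-530.3698821 ,  198.21711771,  837.1591293 ])}
wrist {'fx': 341.8823778939395, 'fy': 341.8823778939395, 'cx': 323.7264994142728, 'cy': 238.34177935217306, 'rvec': array([-2.30871559, -1.76117444, -0.25208218]), 'tvec': array([-624.56121472,  -31.40385701,  392.26897929])}
```

View pics/scene0.png

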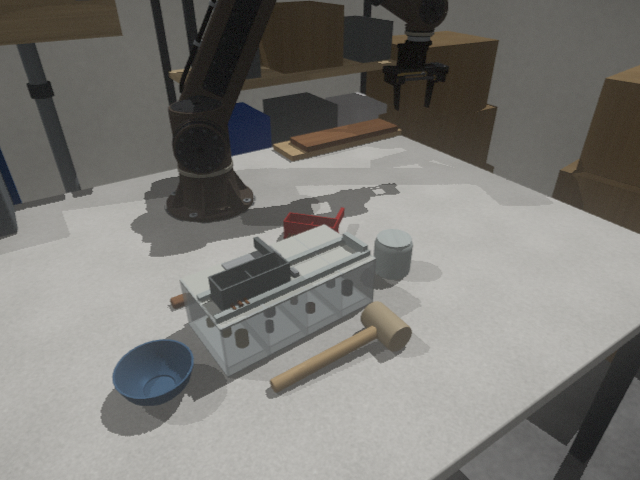

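View pics/side0.png

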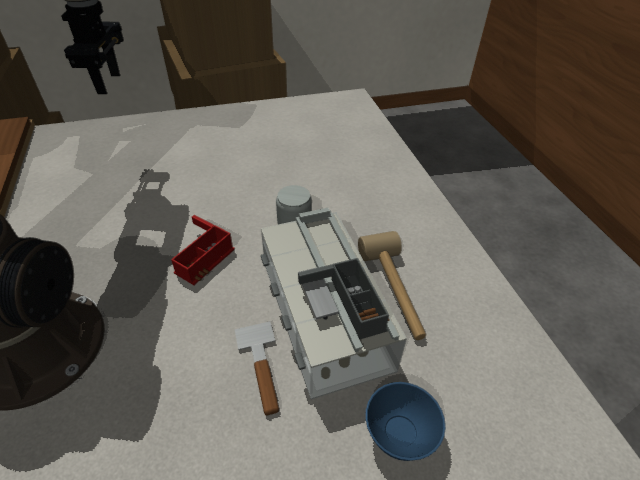

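View pics/wrist0.png

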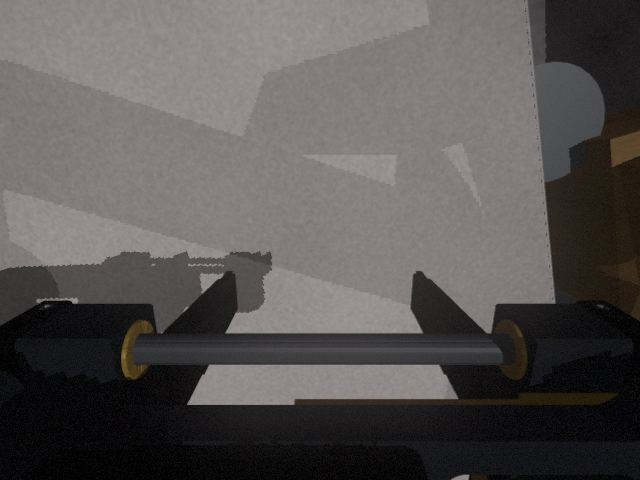

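```bash
cat > h.py <<'E'
import numpy as np, cv2
from cell import env, viewer
def ray(c,px):
    R=cv2.Rodrigues(c["rvec"])[0]; 
    d=R.T@np.array([(px[0]-c["cx"])/c["fx"],(px[1]-c["cy"])/c["fy"],1.0]); o=-R.T@c["tvec"]
    return o,d/np.linalg.norm(d)
def onz(c,px,z):
    o,d=ray(c,px); return o+d*(z-o[2])/d[2]
def proj(c,P):
    K=np.array([[c["fx"],0,c["cx"]],[0,c["fy"],c["cy"]],[0,0,1]])
    return cv2.projectPoints(np.array(P,float).reshape(-1,3),c["rvec"],c["tvec"],K,None)[0][:,0]
def crop(img,x0,y0,w,h,k,name):
    cv2.imwrite(name,cv2.resize(img[y0:y0+h,x0:x0+w,::-1],None,fx=k,fy=k,interpolation=cv2.INTER_CUBIC))
E
python3 - <<'E'
from h import *
c=viewer.read_camera("side"); crop(c["image"],245,195,180,200,3,"pics/side_c.png")
c=viewer.read_camera("scene"); crop(c["image"],160,200,240,185,3.2,"pics/scene_c.png")
E
```

```text
(no output)
```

View pics/side_c.png

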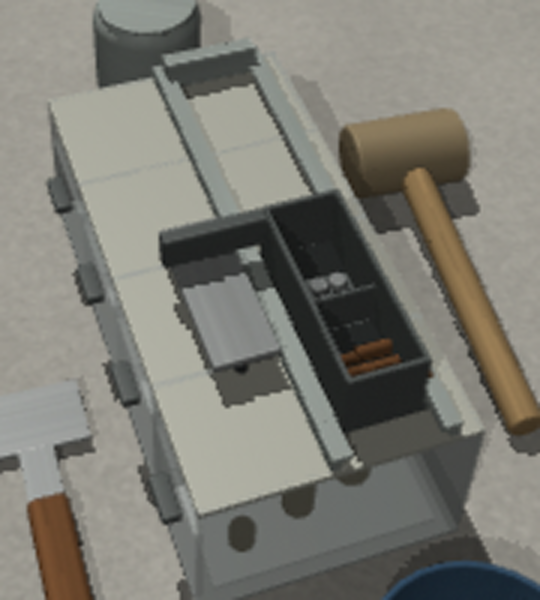

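View pics/scene_c.png

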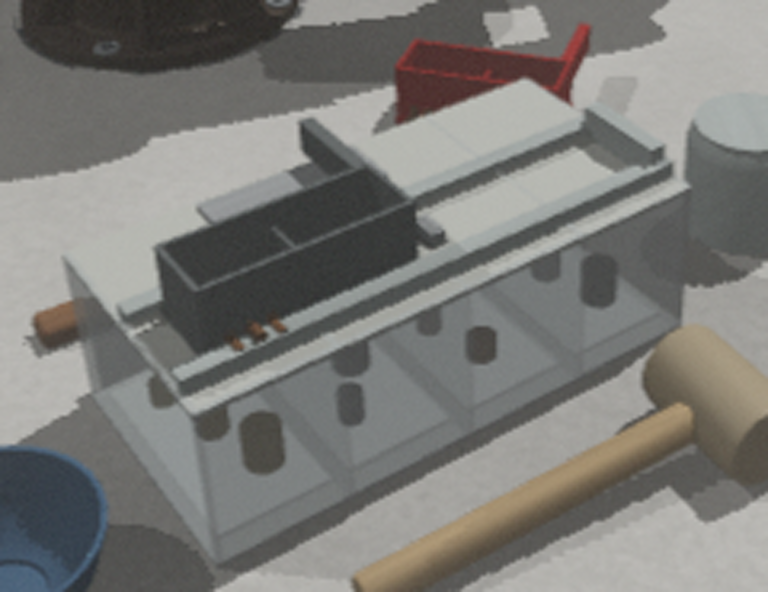

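Side view: the grey tray (about px 300–390, 260–335) sits in the organizer's rails, with its tab to the left at about (300–335, 270) and the steel plate at about (322, 302). The red lookalike at (203, 255) is on the bench and isn't meant. The drawer handles are on the left (-x), and the end stop is at the far end (+y), about (315, 215).

Run:
```python
from h import *
c=viewer.read_camera("side"); f=lambda p:(p[0]/3+245-.33,p[1]/3+195-.33)
P={n:onz(c,f(p),110) for n,p in dict(FL=(50,105),NL=(202,515),NR=(482,432)).items()}
s=viewer.read_camera("scene"); g=lambda p:(p[0]/3.2+160-.3,p[1]/3.2+200-.3)
Q={n:onz(s,g(p),110) for n,p in dict(NL=(65,260),NR=(195,413),FR=(688,186)).items()}
print(P);print(Q)
for A in(P,): print(np.linalg.norm(P["FL"]-P["NL"]),np.linalg.norm(P["NR"]-P["NL"]))
print(np.linalg.norm(Q["FR"]-Q["NR"]),np.linalg.norm(Q["NR"]-Q["NL"]))
import math
# fit rigid with all
L=dict(FL=(-82.5,165),NL=(-82.5,-165),NR=(82.5,-165),FR=(82.5,165))
a=[];b=[]
for D in(P,Q):
  for n,v in D.items(): a.append(L[n]);b.append(v[:2])
a=np.array(a);b=np.array(b)
def kab(a,b):
  am,bm=a.mean(0),b.mean(0); U,S,V=np.linalg.svd((a-am).T@(b-bm)); 
  R=V.T@np.diag([1,np.linalg.det(V.T@U.T)])@U.T; return R,bm-R@am
R,t=kab(a,b); print("yaw",math.atan2(R[1,0],R[0,0]),"origin",t); print("res",(a@R.T+t-b).round(1))
def org(p): return np.array([*(R.T@(np.array(p[:2])-t)),p[2]-110])
# plate top corners z=132, side
for p in [(180,290),(243,273),(288,352),(212,370)]: print("plate",org(onz(c,f(p),132)))
# tab top z=158: rear-top corners side ; tray top corners
for p in [(160,235),(335,192),(430,358),(350,382),(262,250)]: print("tray",org(onz(c,f(p),158)))
for p in [(300,122),(415,200),(205,290),(155,243)]: print("tray scene",org(onz(s,g(p),158)))
```

```text
{'FL': array([455.18699367,  91.45547614, 110.        ]), 'NL': array([ 475.87265011, -233.11209745,  110.        ]), 'NR': array([ 636.29794208, -223.78738155,  110.        ])}
{'NL': array([ 476.52509886, -232.91348126,  110.        ]), 'NR': array([ 633.65017211, -220.50177472,  110.        ]), 'FR': array([612.53308453, 106.84169702, 110.        ])}
325.22608476177163 160.69606289861184
328.023901385424 157.61452694313547
yaw 0.0688878590444741 origin [544.55848727 -63.80004431]
res [[-4.3  3.7]
 [-2.3 -1. ]
 [ 1.9  1.1]
 [-2.9 -1.2]
 [ 4.6 -2.2]
 [ 3.  -0.4]]
plate [-50.16128492 -36.3586793   22.        ]
plate [-11.52050105 -36.05177259  22.        ]
plate [ -7.26605906 -96.90446292  22.        ]
plate [-50.95818865 -94.8338877   22.        ]
tray [-54.90116568 -14.60309292  48.        ]
tray [ 53.0589395  -15.35156771  48.        ]
tray [  54.10122141 -141.87726312   48.        ]
tray [   8.03242187 -142.3454369    48.        ]
tray [ -3.62486716 -43.67296621  48.        ]
tray scene [-57.8771436  -20.08676461  48.        ]
tray scene [ 49.93552967 -11.26954758  48.        ]
tray scene [  51.65431666 -137.35783506   48.        ]
tray scene [   0.51178876 -139.91783225   48.        ]
```

Emit:
play_rows --increments '[{"dx": -18,"dy": -9,"rz": 0.4},{"dx": -52,"dy": -26,"rz": 1.1},{"dx": -88,"dy": -44,"rz": 1.9},{"dx": -124,"dy": -62,"rz": 2.7},{"dx": -160,"dy": -80,"rz": 3.5},{"dx": -196,"dy": -98,"rz": 4.3},{"dx": -230,"dy": -116,"rz": 5.1},{"dx": -262,"dy": -132,"rz": 5.8}]' --fingers 0

```text
invalid input
```

Emit:
play_rows --increments '[{"dx": -18,"dy": -9,"dz": 0,"rx": 0,"ry": 0,"rz": 0.4},{"dx": -52,"dy": -26,"dz": 0,"rx": 0,"ry": 0,"rz": 1.1},{"dx": -88,"dy": -44,"dz": 0,"rx": 0,"ry": 0,"rz": 1.9},{"dx": -124,"dy": -62,"dz": 0,"rx": 0,"ry": 0,"rz": 2.7},{"dx": -160,"dy": -80,"dz": 0,"rx": 0,"ry": 0,"rz": 3.5},{"dx": -196,"dy": -98,"dz": 0,"rx": 0,"ry": 0,"rz": 4.3},{"dx": -230,"dy": -116,"dz": 0,"rx": 0,"ry": 0,"rz": 5.1},{"dx": -262,"dy": -132,"dz": 0,"rx": 0,"ry": 0,"rz": 5.8}]' --fingers 0.0

```text
t: 1.02
eef_pos: [383.9, 404.8, 404.8]
tcp_rot: [3.142, 0.0, 2.263]
ft_force: [1.1, 1.3, 0.1]
opening: 0.494
```

Emit:
play_rows --increments '[{"dx": -36,"dy": -17,"dz": 0,"rx": 0,"ry": 0,"rz": 0.5},{"dx": -72,"dy": -34,"dz": 0,"rx": 0,"ry": 0,"rz": 1.0},{"dx": -108,"dy": -51,"dz": 0,"rx": 0,"ry": 0,"rz": 1.5},{"dx": -144,"dy": -68,"dz": 0,"rx": 0,"ry": 0,"rz": 2.0},{"dx": -180,"dy": -85,"dz": 0,"rx": 0,"ry": 0,"rz": 2.5},{"dx": -216,"dy": -102,"dz": 0,"rx": 0,"ry": 0,"rz": 3.0},{"dx": -250,"dy": -119,"dz": 0,"rx": 0,"ry": 0,"rz": 3.4},{"dx": -280,"dy": -133,"dz": 0,"rx": 0,"ry": 0,"rz": 3.8}]'

```text
t: 1.68
eef_pos: [460.2, 102.1, 405.0]
tcp_rot: [3.141, 0.0, 1.862]
ft_force: [0.6, 0.5, 0.4]
opening: 0.008
```

Emit:
play_rows --increments '[{"dx": -38,"dy": -2,"dz": 0,"rx": 0,"ry": 0,"rz": 0.4},{"dx": -76,"dy": -3,"dz": 0,"rx": 0,"ry": 0,"rz": 0.8},{"dx": -114,"dy": -5,"dz": 0,"rx": 0,"ry": 0,"rz": 1.2},{"dx": -150,"dy": -6,"dz": 0,"rx": 0,"ry": 0,"rz": 1.5},{"dx": -184,"dy": -8,"dz": 0,"rx": 0,"ry": 0,"rz": 1.8},{"dx": -212,"dy": -9,"dz": 0,"rx": 0,"ry": 0,"rz": 2.1},{"dx": -230,"dy": -9,"dz": 0,"rx": 0,"ry": 0,"rz": 2.12},{"dx": -230,"dy": -9,"dz": 0,"rx": 0,"ry": 0,"rz": 2.12}]'

```text
t: 2.35
eef_pos: [518.4, -123.7, 404.9]
tcp_rot: [3.141, 0.001, 1.637]
ft_force: [-0.5, -0.3, 0.3]
opening: 0.008
```

Run:
```python
from h import *
s=env.state(); print(s["eef_pos"],s["tcp_rot"],s["opening"])
for n in("wrist","side"):
    c=viewer.read_camera(n); cv2.imwrite(f"pics/{n}1.png",c["image"][:,:,::-1])
crop(c["image"],225,150,200,220,2.7,"pics/side1c.png")
```

```text
[ 518.37123084 -123.7124162   404.90152671] [3.14062004e+00 7.61840682e-04 1.63715883e+00] 0.0075099513500964665
```

View pics/wrist1.png

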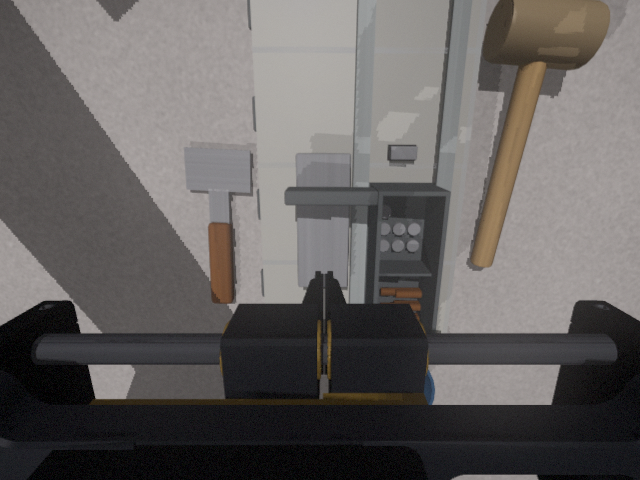

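View pics/side1c.png

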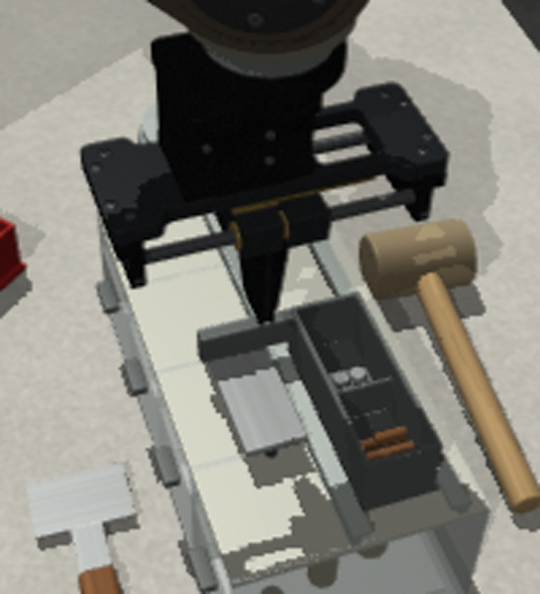

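Wrist view: plate at px (296–350, 152–288), tab at (286–377, 187–206), nib at (390–416, 145–160) and fingertips at (323, 275). I'll check these against the model.

Run:
```python
from h import *
c=viewer.read_camera("wrist"); crop(c["image"],240,120,220,190,3.5,"pics/w1c.png")
t=np.array([544.5,-63.8]);y=.0689;R=np.array([[np.cos(y),-np.sin(y)],[np.sin(y),np.cos(y)]])
def org(px,z):
    p=onz(c,px,z); return np.array([*(R.T@(p[:2]-t)),z-110]).round(1)
for p in[(296,154),(350,153),(349,289),(298,288)]: print("plate",org(p,132))
for p in[(286,187),(286,205),(377,205)]: print("tab top",org(p,158))
for p in[(371,184),(447,190)]: print("tray front top",org(p,158))
for p in[(391,147),(415,146)]: print("nib",org(p,119))
print("finger tip proj", org((323,275),404.9-190))
```

```text
plate [-50.9  13.4  22. ]
plate [-12.   14.1  22. ]
plate [-10.6 -92.6  22. ]
plate [-51.8 -91.6  22. ]
tab top [-56.   -6.7  48. ]
tab top [-56.4 -18.9  48. ]
tab top [  5.  -18.9  48. ]
tray front top [ 0.4 -4.8 48. ]
tray front top [51.1 -8.9 48. ]
nib [19.8 17.9  9. ]
nib [37.8 18.6  9. ]
finger tip proj [-31.4 -46.1 104.9]
```

View pics/w1c.png

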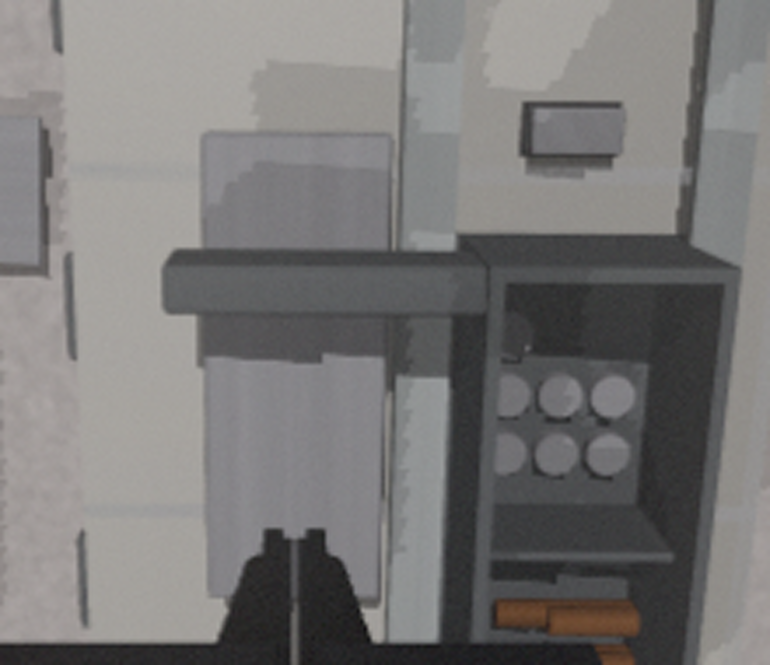

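Everything agrees to about 3 mm along y, and x is spot on. The fingertips are centred on the plate, about 27 mm behind the tab, so I'll descend here.

Emit:
play_rows --increments '[{"dx": 0,"dy": 0,"dz": 15,"rx": 0,"ry": 0,"rz": 0},{"dx": 0,"dy": 0,"dz": 35,"rx": 0,"ry": 0,"rz": 0},{"dx": 0,"dy": 0,"dz": 52,"rx": 0,"ry": 0,"rz": 0},{"dx": 0,"dy": 0,"dz": 64,"rx": 0,"ry": 0,"rz": 0},{"dx": 0,"dy": 0,"dz": 71,"rx": 0,"ry": 0,"rz": 0},{"dx": 0,"dy": 0,"dz": 75,"rx": 0,"ry": 0,"rz": 0},{"dx": 0,"dy": 0,"dz": 76,"rx": 0,"ry": 0,"rz": 0},{"dx": 0,"dy": 0,"dz": 76,"rx": 0,"ry": 0,"rz": 0}]'

```text
t: 3.17
eef_pos: [517.5, -120.0, 329.4]
tcp_rot: [3.141, -0.0, 1.641]
ft_force: [-0.2, -0.0, 0.4]
opening: 0.002
```

Emit:
play_rows --increments '[{"dx": 0,"dy": 0,"dz": 2,"rx": 0,"ry": 0,"rz": 0},{"dx": 0,"dy": 0,"dz": 4,"rx": 0,"ry": 0,"rz": 0},{"dx": 0,"dy": 0,"dz": 6,"rx": 0,"ry": 0,"rz": 0},{"dx": 0,"dy": 0,"dz": 8,"rx": 0,"ry": 0,"rz": 0},{"dx": 0,"dy": 0,"dz": 10,"rx": 0,"ry": 0,"rz": 0},{"dx": 0,"dy": 0,"dz": 12,"rx": 0,"ry": 0,"rz": 0},{"dx": 0,"dy": 0,"dz": 12,"rx": 0,"ry": 0,"rz": 0},{"dx": 0,"dy": 0,"dz": 12,"rx": 0,"ry": 0,"rz": 0}]'

```text
t: 3.83
eef_pos: [517.6, -120.0, 317.4]
tcp_rot: [3.141, 0.0, 1.641]
ft_force: [-0.1, 0.4, 4.2]
opening: 0.004
```

Emit:
play_rows --increments '[{"dx": 0,"dy": 0,"dz": 2,"rx": 0,"ry": 0,"rz": 0},{"dx": 0,"dy": 0,"dz": 4,"rx": 0,"ry": 0,"rz": 0},{"dx": 0,"dy": 0,"dz": 6,"rx": 0,"ry": 0,"rz": 0},{"dx": 0,"dy": 0,"dz": 7.5,"rx": 0,"ry": 0,"rz": 0},{"dx": 0,"dy": 0,"dz": 8.5,"rx": 0,"ry": 0,"rz": 0},{"dx": 0,"dy": 0,"dz": 8.5,"rx": 0,"ry": 0,"rz": 0}]'

```text
t: 4.33
eef_pos: [517.6, -120.0, 308.7]
tcp_rot: [3.141, 0.0, 1.641]
ft_force: [-1.8, 0.8, 6.2]
opening: 0.009
```

Emit:
play_rows --increments '[{"dx": 0,"dy": 0,"dz": 0.5,"rx": 0,"ry": 0,"rz": 0},{"dx": 0,"dy": 0,"dz": 0.5,"rx": 0,"ry": 0,"rz": 0},{"dx": 0,"dy": 0,"dz": 0.5,"rx": 0,"ry": 0,"rz": 0}]'

```text
t: 4.58
eef_pos: [517.6, -120.0, 308.3]
tcp_rot: [3.141, 0.0, 1.641]
ft_force: [-1.8, 1.0, 7.6]
opening: 0.003
```

Emit:
play_rows --increments '[{"dx": 0,"dy": 0,"dz": 0.6,"rx": 0,"ry": 0,"rz": 0},{"dx": 0,"dy": 0,"dz": 0.6,"rx": 0,"ry": 0,"rz": 0},{"dx": 0,"dy": 0,"dz": 0.6,"rx": 0,"ry": 0,"rz": 0}]'

```text
t: 4.83
eef_pos: [517.5, -120.0, 308.2]
tcp_rot: [3.14, 0.0, 1.641]
ft_force: [-3.3, 0.8, 11.7]
opening: 0.008
```

The plate has bottomed out: force climbs with no further travel. Now I'll slide toward the tab while holding it down.

Emit:
play_rows --increments '[{"dx": 3,"dy": 0,"dz": 0.4,"rx": 0,"ry": 0,"rz": 0},{"dx": 6,"dy": 0,"dz": 0.4,"rx": 0,"ry": 0,"rz": 0},{"dx": 9,"dy": 0,"dz": 0.4,"rx": 0,"ry": 0,"rz": 0},{"dx": 12,"dy": 0,"dz": 0.4,"rx": 0,"ry": 0,"rz": 0},{"dx": 15,"dy": 0,"dz": 0.4,"rx": 0,"ry": 0,"rz": 0},{"dx": 18,"dy": 0,"dz": 0.4,"rx": 0,"ry": 0,"rz": 0},{"dx": 20,"dy": 0,"dz": 0.4,"rx": 0,"ry": 0,"rz": 0},{"dx": 22,"dy": 0,"dz": 0.4,"rx": 0,"ry": 0,"rz": 0}]'

```text
t: 5.5
eef_pos: [516.5, -98.5, 308.3]
tcp_rot: [3.138, 0.002, 1.641]
ft_force: [0.2, -4.9, 7.7]
opening: 0.007
```

Emit:
play_rows --increments '[{"dx": 2,"dy": 0,"dz": 0.4,"rx": 0,"ry": 0,"rz": 0},{"dx": 4,"dy": 0,"dz": 0.4,"rx": 0,"ry": 0,"rz": 0},{"dx": 6,"dy": 0,"dz": 0.4,"rx": 0,"ry": 0,"rz": 0},{"dx": 8,"dy": 0,"dz": 0.4,"rx": 0,"ry": 0,"rz": 0},{"dx": 10,"dy": 0,"dz": 0.4,"rx": 0,"ry": 0,"rz": 0},{"dx": 12,"dy": 0,"dz": 0.4,"rx": 0,"ry": 0,"rz": 0}]'

```text
t: 6.0
eef_pos: [516.1, -87.0, 308.3]
tcp_rot: [3.136, 0.004, 1.641]
ft_force: [0.4, -5.3, 7.7]
opening: 0.006
```

Run:
```python
from h import *
c=viewer.read_camera("wrist"); crop(c["image"],230,80,240,200,3.2,"pics/w2c.png")
c=viewer.read_camera("side"); crop(c["image"],225,180,200,180,3,"pics/s2c.png")
```

```text
(no output)
```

View pics/w2c.png

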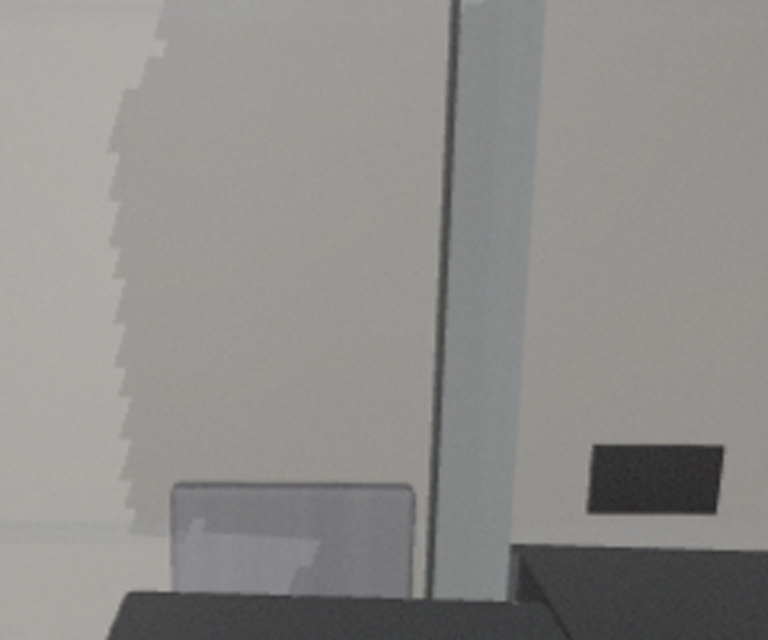

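View pics/s2c.png

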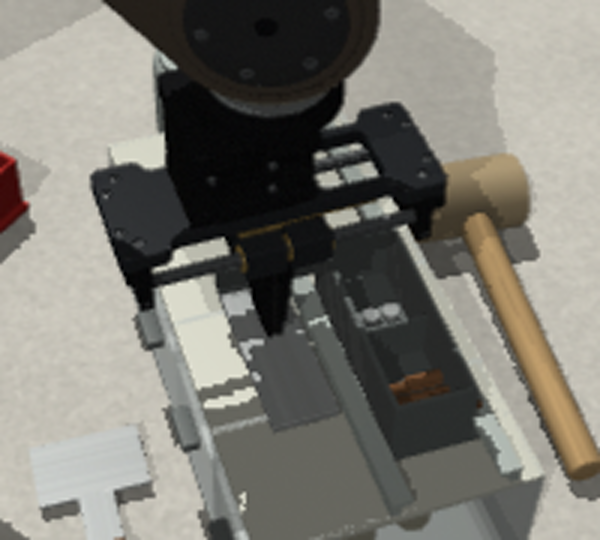

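The nib is flush (dark slot at crop 590–720, 445–512), the plate is low and the tray front is just short of the nib. I'll keep pushing with the plate held.

Emit:
play_rows --increments '[{"dx": 3,"dy": 0,"dz": 0.5,"rx": 0,"ry": 0,"rz": 0},{"dx": 6,"dy": 0,"dz": 0.5,"rx": 0,"ry": 0,"rz": 0},{"dx": 9,"dy": 0,"dz": 0.5,"rx": 0,"ry": 0,"rz": 0},{"dx": 12,"dy": 0,"dz": 0.5,"rx": 0,"ry": 0,"rz": 0},{"dx": 15,"dy": 0,"dz": 0.5,"rx": 0,"ry": 0,"rz": 0},{"dx": 18,"dy": 0,"dz": 0.5,"rx": 0,"ry": 0,"rz": 0},{"dx": 20,"dy": 0,"dz": 0.5,"rx": 0,"ry": 0,"rz": 0}]'

```text
t: 6.68
eef_pos: [515.2, -67.2, 308.3]
tcp_rot: [3.133, 0.005, 1.641]
ft_force: [1.0, -5.2, 8.9]
opening: 0.003
```

Run:
```python
from h import *
c=viewer.read_camera("wrist"); crop(c["image"],230,80,240,200,3.2,"pics/w3c.png")
```

```text
(no output)
```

View pics/w3c.png

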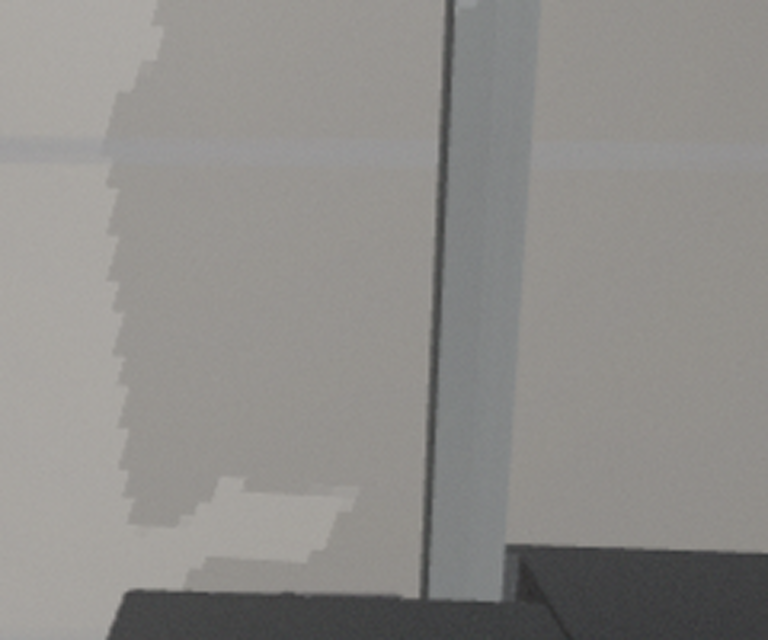

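The tray moves with the fingers and its front now covers the nib slot. I'll push on, then ease the tip up off the plate.

Emit:
play_rows --increments '[{"dx": 3,"dy": 0,"dz": 0.4,"rx": 0,"ry": 0,"rz": 0},{"dx": 6,"dy": 0,"dz": 0.4,"rx": 0,"ry": 0,"rz": 0},{"dx": 9,"dy": 0,"dz": 0.2,"rx": 0,"ry": 0,"rz": 0},{"dx": 12,"dy": 0,"dz": -0.5,"rx": 0,"ry": 0,"rz": 0},{"dx": 15,"dy": 0,"dz": -1.5,"rx": 0,"ry": 0,"rz": 0},{"dx": 18,"dy": 0,"dz": -2.5,"rx": 0,"ry": 0,"rz": 0},{"dx": 21,"dy": 0,"dz": -3.5,"rx": 0,"ry": 0,"rz": 0},{"dx": 24,"dy": 0,"dz": -4,"rx": 0,"ry": 0,"rz": 0}]'

```text
t: 7.4
eef_pos: [513.6, -43.0, 312.3]
tcp_rot: [3.132, 0.006, 1.641]
ft_force: [0.3, -2.4, 3.4]
opening: 0.003
```

Emit:
play_rows --increments '[{"dx": 3,"dy": 0,"dz": 0,"rx": 0,"ry": 0,"rz": 0},{"dx": 6,"dy": 0,"dz": 0,"rx": 0,"ry": 0,"rz": 0},{"dx": 9,"dy": 0,"dz": 0,"rx": 0,"ry": 0,"rz": 0},{"dx": 12,"dy": 0,"dz": 0,"rx": 0,"ry": 0,"rz": 0},{"dx": 15,"dy": 0,"dz": 0,"rx": 0,"ry": 0,"rz": 0},{"dx": 18,"dy": 0,"dz": 0,"rx": 0,"ry": 0,"rz": 0},{"dx": 21,"dy": 0,"dz": 0,"rx": 0,"ry": 0,"rz": 0},{"dx": 24,"dy": 0,"dz": 0,"rx": 0,"ry": 0,"rz": 0}]'

```text
t: 8.07
eef_pos: [511.9, -18.7, 312.1]
tcp_rot: [3.132, 0.006, 1.641]
ft_force: [1.7, -2.1, 0.2]
opening: 0.008
```

Emit:
play_rows --increments '[{"dx": 3,"dy": 0,"dz": 0,"rx": 0,"ry": 0,"rz": 0},{"dx": 6,"dy": 0,"dz": 0,"rx": 0,"ry": 0,"rz": 0},{"dx": 9,"dy": 0,"dz": 0,"rx": 0,"ry": 0,"rz": 0},{"dx": 12,"dy": 0,"dz": 0,"rx": 0,"ry": 0,"rz": 0},{"dx": 15,"dy": 0,"dz": 0,"rx": 0,"ry": 0,"rz": 0},{"dx": 18,"dy": 0,"dz": 0,"rx": 0,"ry": 0,"rz": 0},{"dx": 21,"dy": 0,"dz": 0,"rx": 0,"ry": 0,"rz": 0},{"dx": 24,"dy": 0,"dz": 0,"rx": 0,"ry": 0,"rz": 0}]'

```text
t: 8.73
eef_pos: [510.2, 5.5, 312.0]
tcp_rot: [3.132, 0.006, 1.641]
ft_force: [0.9, -2.0, -0.6]
opening: 0.003
```

Emit:
play_rows --increments '[{"dx": 3,"dy": 0,"dz": 0,"rx": 0,"ry": 0,"rz": 0},{"dx": 6,"dy": 0,"dz": 0,"rx": 0,"ry": 0,"rz": 0},{"dx": 9,"dy": 0,"dz": 0,"rx": 0,"ry": 0,"rz": 0},{"dx": 12,"dy": 0,"dz": 0,"rx": 0,"ry": 0,"rz": 0},{"dx": 15,"dy": 0,"dz": 0,"rx": 0,"ry": 0,"rz": 0},{"dx": 18,"dy": 0,"dz": 0,"rx": 0,"ry": 0,"rz": 0},{"dx": 21,"dy": 0,"dz": 0,"rx": 0,"ry": 0,"rz": 0},{"dx": 24,"dy": 0,"dz": 0,"rx": 0,"ry": 0,"rz": 0}]'

```text
t: 9.4
eef_pos: [508.4, 29.7, 311.8]
tcp_rot: [3.133, 0.006, 1.641]
ft_force: [1.5, -2.5, -1.6]
opening: 0.006
```

Emit:
play_rows --increments '[{"dx": 3,"dy": 0,"dz": 0,"rx": 0,"ry": 0,"rz": 0},{"dx": 6,"dy": 0,"dz": 0,"rx": 0,"ry": 0,"rz": 0},{"dx": 9,"dy": 0,"dz": 0,"rx": 0,"ry": 0,"rz": 0},{"dx": 12,"dy": 0,"dz": 0,"rx": 0,"ry": 0,"rz": 0},{"dx": 14,"dy": 0,"dz": 0,"rx": 0,"ry": 0,"rz": 0},{"dx": 16,"dy": 0,"dz": 0,"rx": 0,"ry": 0,"rz": 0},{"dx": 18,"dy": 0,"dz": 0,"rx": 0,"ry": 0,"rz": 0},{"dx": 20,"dy": 0,"dz": 0,"rx": 0,"ry": 0,"rz": 0}]'

```text
t: 10.07
eef_pos: [507.0, 49.8, 311.7]
tcp_rot: [3.133, 0.006, 1.641]
ft_force: [0.1, -2.7, -0.6]
opening: 0.008
```

Emit:
play_rows --increments '[{"dx": 1.5,"dy": 0,"dz": 0,"rx": 0,"ry": 0,"rz": 0},{"dx": 3,"dy": 0,"dz": 0,"rx": 0,"ry": 0,"rz": 0},{"dx": 4.5,"dy": 0,"dz": 0,"rx": 0,"ry": 0,"rz": 0},{"dx": 6,"dy": 0,"dz": 0,"rx": 0,"ry": 0,"rz": 0},{"dx": 7.5,"dy": 0,"dz": 0,"rx": 0,"ry": 0,"rz": 0},{"dx": 9,"dy": 0,"dz": 0,"rx": 0,"ry": 0,"rz": 0},{"dx": 10,"dy": 0,"dz": 0,"rx": 0,"ry": 0,"rz": 0}]'

```text
t: 10.65
eef_pos: [506.3, 60.0, 311.7]
tcp_rot: [3.132, 0.006, 1.641]
ft_force: [0.2, -3.4, -0.8]
opening: 0.004
```

Emit:
play_rows --increments '[{"dx": 1,"dy": 0,"dz": 0,"rx": 0,"ry": 0,"rz": 0},{"dx": 2,"dy": 0,"dz": 0,"rx": 0,"ry": 0,"rz": 0},{"dx": 3,"dy": 0,"dz": 0,"rx": 0,"ry": 0,"rz": 0}]'

```text
t: 10.9
eef_pos: [506.0, 63.2, 311.7]
tcp_rot: [3.132, 0.005, 1.641]
ft_force: [0.0, -0.4, 0.0]
opening: 0.006
```

Run:
```python
from h import *
c=viewer.read_camera("scene"); crop(c["image"],160,180,240,185,3.2,"pics/sc4.png")
c=viewer.read_camera("side"); crop(c["image"],225,170,200,200,3,"pics/s4c.png")
```

```text
(no output)
```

View pics/sc4.png

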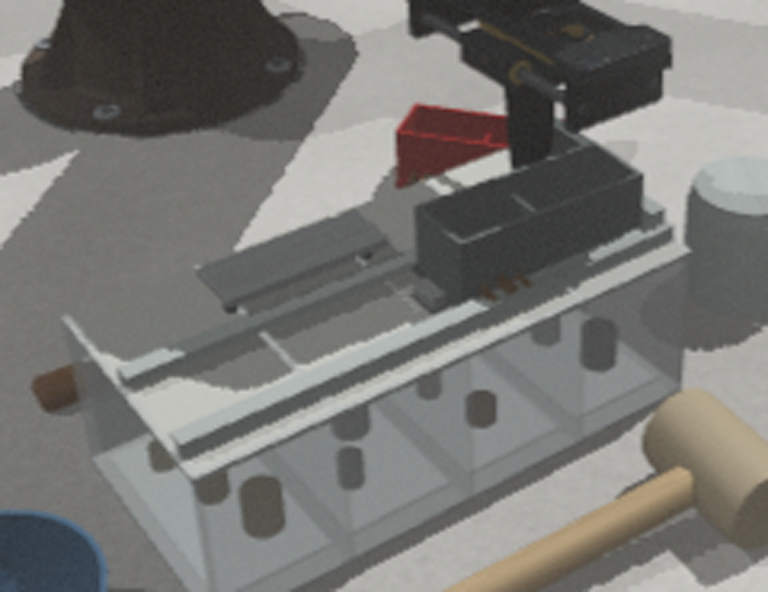

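View pics/s4c.png

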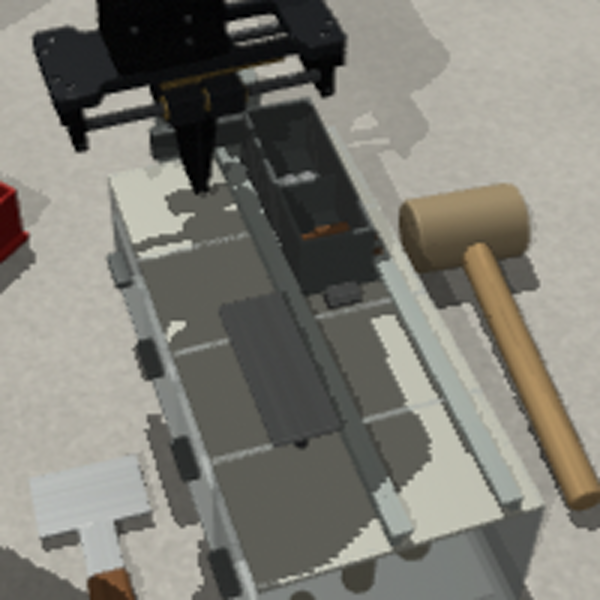

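The catch has sprung up, with the nib visible behind the tray (side crop 343, 293). I'll push gently to confirm contact with the end stop.

Emit:
play_rows --increments '[{"dx": 0.7,"dy": 0,"dz": 0,"rx": 0,"ry": 0,"rz": 0},{"dx": 1.4,"dy": 0,"dz": 0,"rx": 0,"ry": 0,"rz": 0},{"dx": 2,"dy": 0,"dz": 0,"rx": 0,"ry": 0,"rz": 0},{"dx": 2,"dy": 0,"dz": 0,"rx": 0,"ry": 0,"rz": 0}]'

```text
t: 11.33
eef_pos: [506.0, 64.6, 311.8]
tcp_rot: [3.132, 0.007, 1.642]
ft_force: [-0.5, -10.2, 1.2]
opening: 0.004
```

Emit:
play_rows --increments '[{"dx": 0.6,"dy": 0,"dz": 0,"rx": 0,"ry": 0,"rz": 0},{"dx": 0.9,"dy": 0,"dz": 0,"rx": 0,"ry": 0,"rz": 0},{"dx": 0.9,"dy": 0,"dz": 0,"rx": 0,"ry": 0,"rz": 0}]'

```text
t: 11.58
eef_pos: [506.0, 64.8, 311.8]
tcp_rot: [3.132, 0.008, 1.642]
ft_force: [0.3, -10.1, -0.4]
opening: 0.003
```

It's home: 10 N with no further motion. Next I'll back off along -y and rise.

Emit:
play_rows --increments '[{"dx": -2,"dy": 0,"dz": 0,"rx": 0,"ry": 0,"rz": 0},{"dx": -5,"dy": 0,"dz": 0,"rx": 0,"ry": 0,"rz": 0},{"dx": -10,"dy": 0,"dz": 0,"rx": 0,"ry": 0,"rz": 0},{"dx": -15,"dy": 0,"dz": -1,"rx": 0,"ry": 0,"rz": 0},{"dx": -20,"dy": 0,"dz": -10,"rx": 0,"ry": 0,"rz": 0},{"dx": -20,"dy": 0,"dz": -30,"rx": 0,"ry": 0,"rz": 0},{"dx": -20,"dy": 0,"dz": -60,"rx": 0,"ry": 0,"rz": 0},{"dx": -20,"dy": 0,"dz": -90,"rx": 0,"ry": 0,"rz": 0}]'

```text
t: 12.25
eef_pos: [506.4, 45.1, 403.4]
tcp_rot: [3.134, 0.008, 1.642]
ft_force: [-0.0, 0.9, -0.3]
opening: 0.004
```

Emit:
play_rows --increments '[{"dx": -20,"dy": 0,"dz": -30,"rx": 0,"ry": 0,"rz": 0},{"dx": -50,"dy": 0,"dz": -50,"rx": 0,"ry": 0,"rz": 0},{"dx": -80,"dy": 0,"dz": -60,"rx": 0,"ry": 0,"rz": 0},{"dx": -105,"dy": 0,"dz": -60,"rx": 0,"ry": 0,"rz": 0},{"dx": -120,"dy": 0,"dz": -60,"rx": 0,"ry": 0,"rz": 0},{"dx": -125,"dy": 0,"dz": -60,"rx": 0,"ry": 0,"rz": 0},{"dx": -125,"dy": 0,"dz": -60,"rx": 0,"ry": 0,"rz": 0},{"dx": -125,"dy": 0,"dz": -60,"rx": 0,"ry": 0,"rz": 0}]'

```text
t: 12.92
eef_pos: [514.5, -78.9, 464.5]
tcp_rot: [3.134, 0.008, 1.641]
ft_force: [0.2, 0.4, -0.0]
opening: 0.0
```

Run:
```python
from h import *
s=env.state(); print(s["eef_pos"],s["ft_force"],abs(s["qvel"]).max())
c=viewer.read_camera("wrist"); cv2.imwrite("pics/w5.png",c["image"][:,:,::-1])
c=viewer.read_camera("scene"); crop(c["image"],100,180,320,240,2.5,"pics/sc5.png")
```

```text
[514.51236052 -78.91979146 464.51107614] [ 0.21273751  0.38710854 -0.03098055] 0.018470938713520582
```

View pics/w5.png

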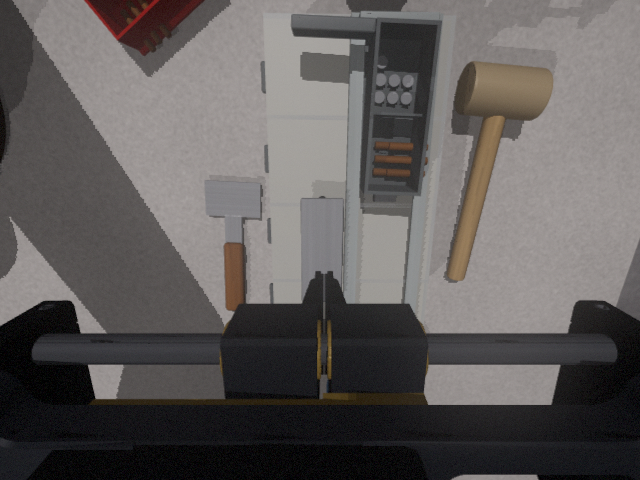

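View pics/sc5.png

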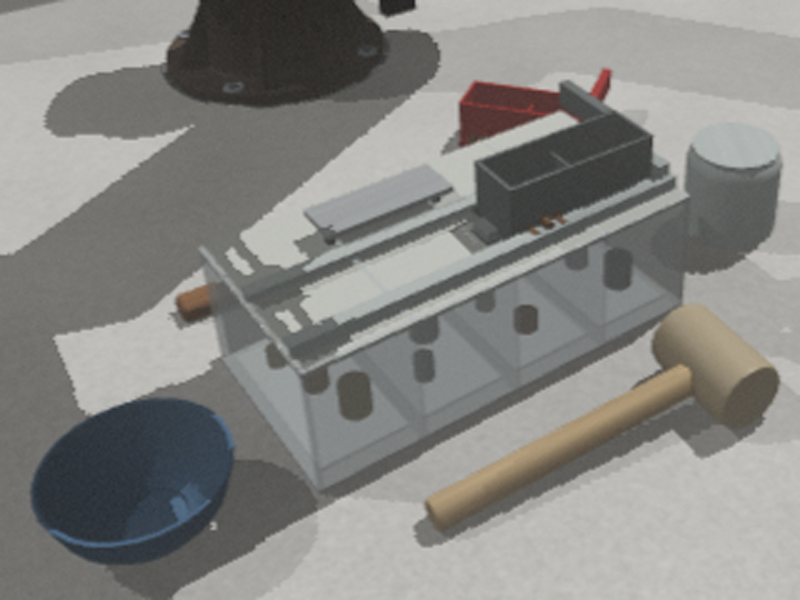

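The tray is against the stop, the plate and nib are up behind it (wrist px (322, 240) and (385, 197)), and the gripper is well clear above.

```bash
python3 -c "
from cell import env
print(env.job_done())"
```

```text
the job is handed in; nothing more can be done
None
```

The tray is fully home against the end stop, the catch has sprung back up behind it, and the job is handed in at about 13 s of the 48 s allowed.

**What I did:** With the fingers shut, I pressed the catch plate until it bottomed out, at about 8 N rising to 12 N. I held it there and slid along it to the tray's tab. I pushed the tray over the nib, lifted off the plate slightly, and kept pushing slowly. I then backed off and rose clear. The tray was never gripped or lifted.

**Last checks:**
- **Fully home:** a final push gave 10 N with no further travel. This was at TCP y of about 65 mm; I had worked out 63–66 mm for home.
- **Catch up:** the wrist and scene pictures show the plate raised and the nib standing behind the tray.
- **Clear of everything:** the force reading was about 0, with the fingertips more than 100 mm above the tray. The bowl, tin, mallet and scraper were never approached; I compared their places only by eye.

**Disagreements:**
- The side and wrist views differed by about 3 mm along y, so I took the end position from contact force.
- The push force dropped briefly to 0.4 N just before home, when the catch sprang up. The fingers then moved about 1.4 mm further to reach the stop.

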